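# Blow off the film stage and snap its dust cover on

## Robot

A 6-joint arm with a two-finger parallel gripper is mounted at the origin on the work surface. World frame = base frame: x ahead of the robot, y to its left, z up, the work surface at z = 0. Lengths are in m, angles in rad, forces in N, time in s.
With the tool pointing down it reaches from about 0.35 to 0.725 m from the base axis. Payload 6 kg.
Tool frame: the origin (TCP) lies midway between the tips of the shut fingers; the grasp point (between the pads) lies 19 mm behind it; z points along the fingers, y is the line along which they close (so a half turn about z gives the same grasp; the last joint's range is limited). The gripper opens to 85 mm and grips with 20 to 120 N. Pads are 22 mm wide; open, the fingers measure 114 mm over their backs; the gripper's body (76 mm by 85 mm) begins 54 mm behind the grasp point. The pads swing forward as they close: fully open they stand 13 mm farther back than shut.
Start: joints at [1.491, 0.04, 0.085, 0, -1.615, -0.334], TCP at [0.241, 0.549, 0.231] pointing down, gripper open.
Joint ranges: [-2.56, 2.56], [-1.29, 2.01], [-1.08, 1.49], [-3.29, 1.98], [-2.81, -0.18], [-2.99, 2.99]. Speed limits (rad/s): [2.57, 2.57, 3.01, 3.14, 3.14, 3.14].

## Interface

Orientations are given as a 3x3 rotation matrix whose columns are the frame's x, y, z axes.
In Python, from cell import r gives the robot as it stands. The module is installed in compiled form; this text tells all that it offers.
- The arm moves only by the shell command python3 -m creep 'ROWS'. ROWS is text: rows parted by semicolons, each of 5 numbers parted by spaces: the opening, from 0 (shut) to 1 (fully open), then the shift along the world's x, y, z in mm, then the turn about the world's z in rad. In form: gripper x y z roll; .... A call has 1 to 20 rows; each row is the pose to reach, as a shift and turn from the pose commanded when the call began; what a row does not reach only later rows make up. A row lasts 1/12 s, in which the tool goes at most 41.7 mm and 7.16 degrees, less where a joint would pass 70% of its speed; a pose out of reach is approached as far as the arm can. A call with a gripper value outside its range is refused whole. The fingers move at their own pace and stop on an object; the grip force is fixed at half the most. Time passes only in rows, so rows that repeat a pose let the fingers close. It gives the time, the measured TCP pose, the force, the opening and the grip force at its end, in the units of the state.
- r.state(): the state, without advancing time (a new reading comes with each control period).
- r.camera(name): name is "scene" or "top"; returns the picture (400x640x3 uint8, red, green, blue); there is no depth.
- r.camera_params(name): a dict with "fx", "fy", "cx", "cy" (pixels), "rvec" (rotation vector, rad) and "tvec" (3), from world to camera coordinates, as OpenCV has them. Camera axes: x right, y down, z forward; pixel columns grow to the right and rows downward; lengths in m; the calibration is good to about 2 mm. A picture is of the moment at which its call begins. camera_params takes no time and is no camera call.
- r.finish_job(): hands the job in; it is judged then, once.
The state is a dict: "time": time; "qpos": joint angles; "dq": joint speeds; "joint_torque": joint torques, N m; "tool_pos": TCP position; "eef_rot": TCP orientation; "force": force on the tool from outside, world axes, zero at the start; "wrist_torque": the same for the moment, N m; "gripper_width": finger opening in m; "finger_force": force on a finger pad.
Only numpy, scipy, OpenCV 4.12 (cv2) and the standard library are available. Lean on these libraries where they do the work, as an engineer would, in place of code of your own. Each camera call takes 0.05 s, during which the arm holds its last target. There are 200 camera calls.

## Task

Close up the film scanning stage: first give it a blast with the clamped air gun by squeezing its trigger fully for about half a second and letting it go again. Then fetch the rectangular dust cover with the upright bar and press it down squarely onto the stage until it snaps past the two side catches and sits fully home, and finish while still holding it there, pressing it down firmly with the gripper. Leave the round cap, loupe, film cans, carton and brush where they are.

Things in the scene. Friction and masses are not known exactly. Their poses are not given: they have to be found in the camera images.
- air_gun: Air gun lying level on its side in a bolted-down clamp stand, barrel and grip axes 75 mm above the table, highest part 88 mm. Origin: on the table under the barrel. Barrel 26 mm thick along y, nozzle to -y. Grey grip bar, 22 mm thick (y), 28 mm high, runs from the barrel 114 mm to -x; its back is at y = +29 mm. Free below the grip (table only).
- squeeze (a point): Where to squeeze the air gun: midway between the grip's back and the front of the fully squeezed trigger (39 mm across in y; 49 mm at rest, the trigger then standing 10 mm farther out to -y), half-way up. Gun's axes: barrel 63 mm away at +x, nozzle to -y, z up. Take it from above, fingers closing along y.
- trigger_pad (a point): Middle of the steel trigger lever (8 mm thick, 18 mm high, 70 mm long) on the nozzle side of the grip, 45 mm from its hinge (upright axis, at the barrel end); moves with the lever, towards the grip when pressed.
- trigger (a joint): Trigger angle in rad: 0 at rest, 0.22 fully squeezed against the stop (about 10 mm at the pad). Springs back by itself; about 6 N at the pad to start it, 12 N at the stop. Counts as fully squeezed above 0.17, released below 0.04.
- cover_grip (a point): Centre of the loose black dust cover's grip bar. Flat plate 84 (x) x 96 (y) x 8 mm, its two y edges rounded; on it an upright bar 56 mm long (x), 14 thick (y), 36 tall: 44 mm in all. This point is 28 mm above the underside, 16 mm below the bar's top. z up. Starts flat on the table. About 0.1 kg (0.07 to 0.14). Fits either way round.
- stage_seat (a point): Centre of the top face of the fixed stage's aluminium seat (stage_c1, 74 x 78 mm, 30 mm above the table, small glass window); black base plate 140 (x) x 175 (y) x 20 mm. z up. The cover's x goes along this x (or -x), underside on this face, so cover_grip ends 28 mm above this point. A push of more than 5 N on the seat counts as firm; 8 to 15 N is right.
- catch_left (a joint): Sprung steel catch at the stage's +y side, a round nose 6 mm thick, 40 mm long along x, centre 11 mm above the seat, with a 45 degree lead-in above it (catch top 21 mm); tips of the two noses 89 mm apart. Value: outward travel in m, 0 at rest and when the cover is snapped in, about 0.004 while it passes.
- catch_right (a joint): The same at the -y side. A cover coming straight down meets both noses about 14 mm above the seat, needs up to about 12 to 16 N in all until about 8 mm above it, then snaps past: the push drops suddenly and the catches draw the cover down to within 1 or 2 mm of the seat, and keep it there with about 1 mm of play; push on to seat it.
- round_cap_c (a point): Middle of a bystander: black round cap, 52 mm wide, 30 mm high with a knob. Not the stage's cover; leave alone.
- loupe_c (a point): Middle of a bystander: black loupe, 48 mm wide, 42 mm high; leave alone.
- film_can_a_c (a point): Middle of a bystander: black film can with a grey lid, 33 mm wide, 52 mm high; leave alone.
- film_can_b_c (a point): Middle of the other film can, the same size; leave alone.
- carton_c (a point): Middle of a bystander: cardboard carton 60 x 90 x 50 mm; leave alone.
- brush_grip (a point): Handle of a bystander: a flat brush lying on the table; leave alone.
Things that resemble listed ones, but are neither listed nor needed, are in the scene too. Leave any purple look-alike of the part that bears cover_grip alone. Leave any purple look-alike of the part that bears stage_seat alone.

How it is judged:
By the outcome, as a careful person would: the job done as asked, in the order asked, and still so for the second after the job is handed in, while the arm keeps its last pose, push and grip.
It also fails if it takes over 46 s, if anything falls off the work surface, if the arm or the gripper's body presses on something with over 40 N, if the wrist force passes 120 N, or if a joint passes its speed limit or range.

## Working session

There is one attempt and no reset: what is moved stays moved. The work goes in short steps, Python scripts to look and compute and a shell command to move; the robot and the scene stay as the last step left them, time stands still between calls to the robot, and variables do not carry over. Pictures are saved under pics/ and viewed, at most 10 in all, crops included, and the job is handed in when it is done.

```bash
mkdir -p pics
cat > h.py <<'E'
import numpy as np, cv2
from cell import r
def P(n):
    p=r.camera_params(n); K=np.array([[p['fx'],0,p['cx']],[0,p['fy'],p['cy']],[0,0,1.]])
    return K,np.array(p['rvec'],float),np.array(p['tvec'],float).reshape(3)
def ray(n,u,v):
    K,rv,t=P(n); R=cv2.Rodrigues(rv)[0]; return -R.T@t, R.T@np.linalg.solve(K,[u,v,1.])
def onz(n,u,v,z):
    c,d=ray(n,u,v); return c+d*(z-c[2])/d[2]
def proj(n,X):
    K,rv,t=P(n); return cv2.projectPoints(np.array(X,float).reshape(-1,3),rv,t,K,None)[0].reshape(-1,2)
def tri(a,b):
    (c1,d1),(c2,d2)=ray('top',*a),ray('scene',*b)
    s=np.linalg.lstsq(np.c_[d1,-d2],c2-c1,rcond=None)[0]; p,q=c1+d1*s[0],c2+d2*s[1]
    return (p+q)/2,np.linalg.norm(p-q)
def save(n,f,crop=None,k=1):
    im=r.camera(n)[:,:,::-1]
    cv2.imwrite('pics/raw_'+f,im)
    if crop: x,y,w,h=crop; im=im[y:y+h,x:x+w]
    cv2.imwrite('pics/'+f,cv2.resize(im,None,fx=k,fy=k,interpolation=cv2.INTER_CUBIC))
E
python3 - <<'E'
from h import *
for n in('top','scene'):
    save(n,n+'0.png',None,1.25); c,d=ray(n,320,200); print(n,c,d,P(n)[0][0,0])
s=r.state(); print(s['time'],s['tool_pos'],s['eef_rot'],s['gripper_width'])
E
```

```text
top [ 0.40659303 -0.04841362  1.2727493 ] [ 0.10820085  0.01580906 -0.99417524] 427.1061869037913
scene [ 1.10333745 -0.48878813  0.64672019] [-0.58285324  0.5254536  -0.61999405] 364.0999758239607
0.1 [0.24105078 0.54912429 0.23036077] [[ 9.15621325e-01 -4.02041453e-01 -5.09332229e-04]
 [-4.02041747e-01 -9.15620041e-01 -1.54060958e-03]
 [ 1.53034117e-04  1.61538780e-03 -9.99998684e-01]] 0.08504498323061208
```

View pics/top0.png

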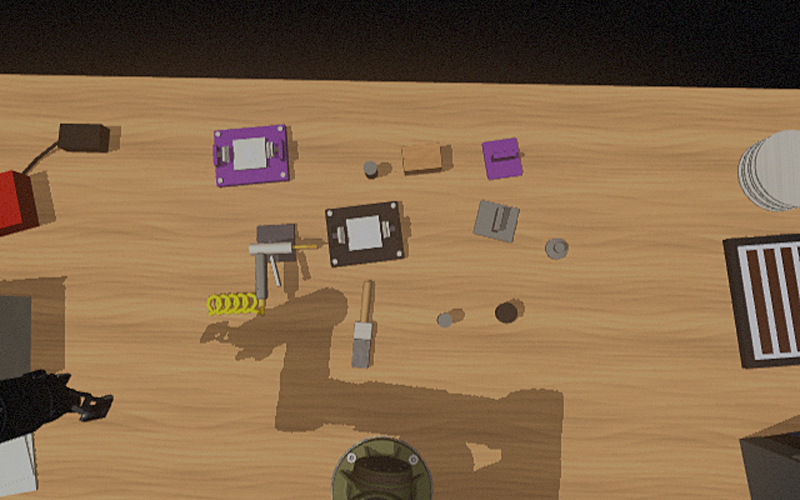

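View pics/scene0.png

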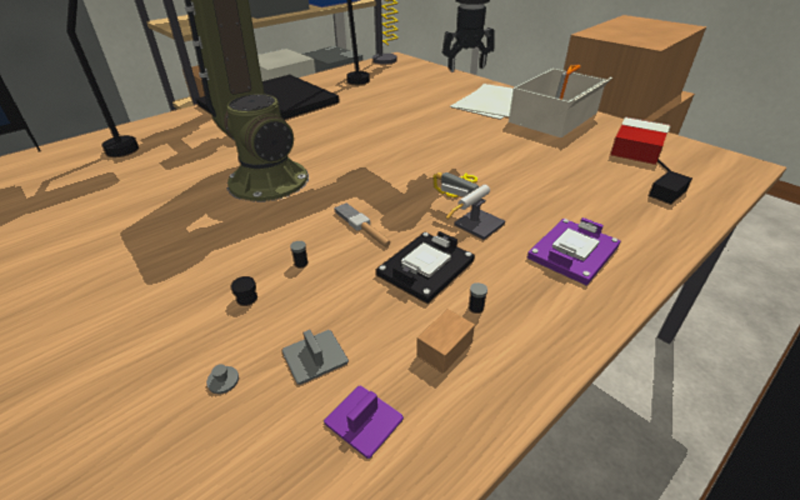

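Top (1.25x): the candidates for the cover are the grey-black plate with a bar (497,221), the purple look-alike (502,158) and the round cap (557,248). For the stage, they are black (365,233) and purple (251,155). The air gun is at (275,260), with its grip running down and its nozzle to the right. I choose the grey-black cover and the black stage, and will check both in close crops.

Run:
```python
import cv2
a=cv2.imread('pics/raw_top0.png'); b=cv2.imread('pics/raw_scene0.png')
def C(im,x,y,w,h,k): return cv2.resize(im[y:y+h,x:x+w],None,fx=k,fy=k,interpolation=cv2.INTER_CUBIC)
# top: gun+stage (195..335,150..260) x4 -> 560x440 ; cover (372..422,155..200) x4
import numpy as np
o=np.zeros((440,780,3),np.uint8); o[:,:560]=C(a,195,150,140,110,4); o[:200,580:780]=C(a,372,152,50,50,4); cv2.imwrite('pics/t1.png',o)
o=np.zeros((560,800,3),np.uint8); o[:,:560]=C(b,290,120,140,140,4); o[:240,570:794]=C(b,222,255,56,60,4); cv2.imwrite('pics/s1.png',o)
```

```text
(no output)
```

View pics/t1.png

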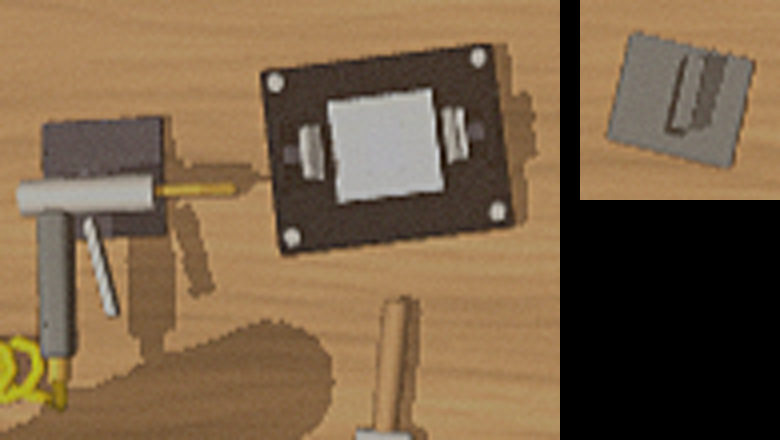

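View pics/s1.png

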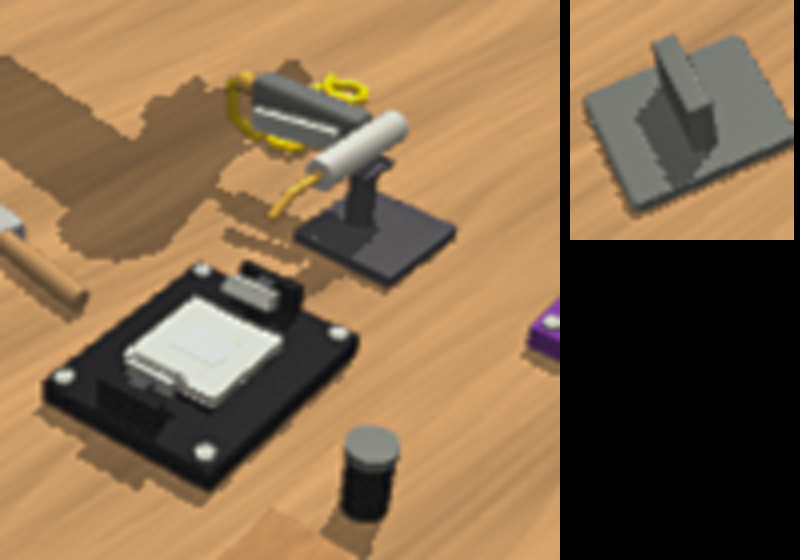

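Crops: the chosen cover is dark grey, not purple, with its bar top at crop (691,93) in top and (684,72) in scene. The black stage's seat has corners (328,101), (434,89), (443,191), (337,203). The gun's barrel runs (20,198)-(153,190), with the grip down to (57,355) and the trigger at (90,220)-(113,315).

```bash
cat > fit.py <<'E'
from h import *
from scipy.optimize import least_squares
def px(c,off): return (np.array(c,float)+.5)/4-.5+off
T=lambda c:px(c,[195,150]); TC=lambda c:px(np.array(c)-[580,0],[372,152])
S=lambda c:px(c,[290,120]); SC=lambda c:px(np.array(c)-[570,0],[222,255])
def fit(name,M,t,s,x0):
    M=np.array(M,float)/1000
    def W(p):
        c,q=np.cos(p[3]),np.sin(p[3]); return M@np.array([[c,q,0],[-q,c,0],[0,0,1]])+p[:3]
    def f(p):
        X=W(p); return np.r_[(proj('top',X)-t).ravel(),(proj('scene',X)-s).ravel()]
    o=least_squares(f,x0,loss='soft_l1'); print(name,(o.x[:3]*1000).round(1),'yaw',o.x[3].round(3)); print(f(o.x).reshape(2,-1,2).round(1).tolist()); return o.x
seat=[(37,39,0),(37,-39,0),(-37,-39,0),(-37,39,0)]
fit('seat',seat,T([(328,101),(434,89),(443,191),(337,203)]),S([(283,340),(208,406),(125,350),(197,297)]),[.55,0,.03,0])
scr=[(a*59,b*74,0) for a,b in((1,1),(1,-1),(-1,-1),(-1,1))]
for t,s in zip(T([(275,83),(478,57),(497,211),(292,237)]),S([(339,333),(205,453),(64,377),(203,271)])): print('screw',tri(t,s))
plate=[(42,48,-20),(42,-48,-20),(-42,-48,-20),(-42,48,-20)]
# cover_grip frame; plate top = -20
fit('cover',plate,TC([(632,33),(755,62),(733,167),(607,138)]),SC([(793,138),(636,210),(586,98),(740,38)]) if 0 else SC([(797,133),(636,207),(586,98),(740,38)]),[.55,-.25,.028,-.25])
print('bar top centre',tri(TC([(691,93)])[0],SC([(684,72)])[0]))
print('bar ends top z44',[onz('top',*TC(c),.044) for c in[(699,55),(683,131)]])
print('barrel ends',tri(T([(153,191)])[0],S([(322,168)])[0]),tri(T([(20,198)])[0],S([(398,122)])[0]))
for n,c in dict(noz=(153,191),far=(20,198),gripend=(57,355),griptop=(57,213),trig0=(90,220),trig1=(113,315)).items(): print(n,onz('top',*T(c),.082 if 'gr' in n else .075).round(4))
E
python3 fit.py
```

```text
seat [580.4  57.1  29.4] yaw 0.117
[[[0.4, 0.3], [0.2, 0.8], [0.1, 0.1], [0.1, -0.4]], [[0.2, 0.2], [1.0, -1.7], [-0.2, 0.4], [0.1, 0.1]]]
screw (array([0.62672761, 0.14167931, 0.02207014]), np.float64(0.0015682260144119166))
screw (array([ 0.6495357 , -0.00925393,  0.02256605]), np.float64(0.002546551239278964))
screw (array([ 0.53489612, -0.02633493,  0.02240961]), np.float64(0.002290261109056254))
screw (array([0.51239324, 0.12447792, 0.02153507]), np.float64(0.0011417242662810237))
cover [ 620.1 -257.1   27.5] yaw -0.214
[[[-0.2, -0.3], [0.3, -0.1], [-0.1, 0.6], [-0.1, 0.3]], [[1.4, 0.2], [-0.3, 0.6], [-0.8, 0.1], [0.3, -1.2]]]
bar top centre (array([ 0.61984145, -0.25716148,  0.04383558]), np.float64(0.0016055038025468392))
bar ends top z44 [array([ 0.64765248, -0.26359518,  0.044     ]), array([ 0.5913543 , -0.25211277,  0.044     ])]
barrel ends (array([0.53791307, 0.21615635, 0.08116043]), np.float64(0.0004857491600490163)) (array([0.53093929, 0.31060984, 0.07812816]), np.float64(0.0003099723164645161))
noz [0.5384 0.2173 0.075 ]
far [0.5312 0.3114 0.075 ]
gripend [0.4214 0.2768 0.082 ]
griptop [0.5205 0.2826 0.082 ]
trig0 [0.5167 0.2609 0.075 ]
trig1 [0.4503 0.2409 0.075 ]
```

```bash
python3 -m creep '1 229 -277 -40 0.483; 1 229 -277 -40 0.483; 1 229 -277 -40 0.483; 1 229 -277 -40 0.483; 1 229 -277 -40 0.483; 1 229 -277 -40 0.483; 1 229 -277 -40 0.483; 1 229 -277 -40 0.483; 1 229 -277 -40 0.483; 1 229 -277 -40 0.483; 1 229 -277 -40 0.483; 1 229 -277 -40 0.483; 1 229 -277 -60 0.483; 1 229 -277 -60 0.483; 1 229 -277 -60 0.483'
python3 - <<'E'
from h import *
s=r.state();print(s['time'],s['tool_pos'],s['eef_rot'][:,1] if hasattr(s['eef_rot'],'shape') else s['eef_rot'],s['force'])
save('top','t2.png',(175,150,150,110),4)
E
```

```text
time: 1.35
tool_pos: [0.4692, 0.2728, 0.1704]
eef_rot: [[0.997, 0.071, -0.002], [0.071, -0.997, -0.002], [-0.002, 0.002, -1.0]]
force: [0.1, -1.5, 0.8]
gripper_width: 0.0852
finger_force: 0.0
1.35 [0.46918993 0.27282391 0.17039514] [ 0.07079997 -0.99748932  0.00155823] [ 0.13571256 -1.50634998  0.80209382]
```

View pics/t2.png

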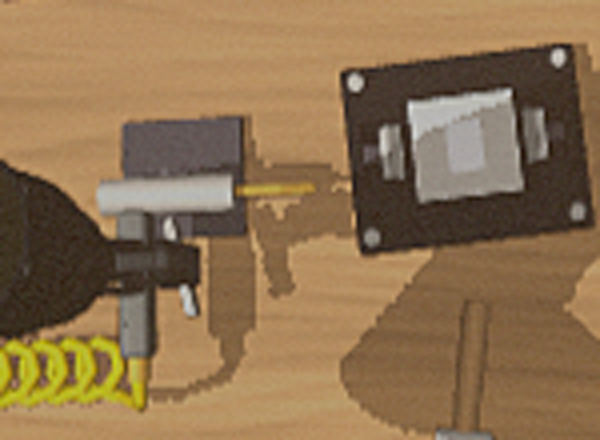

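The gripper straddles the grip: the far finger is to the right of the trigger at (185,265), and the grip is at (137,285) between the fingers. I'll descend, then squeeze while watching the opening.

```bash
python3 -m creep '1 1 -0.5 -40 0; 1 1 -0.5 -80 0; 1 1 -0.5 -110 0; 1 1 -0.5 -117 0; 1 1 -0.5 -117 0; 1 1 -0.5 -117 0' && python3 -m creep '0 0 0 0 0; 0 0 0 0 0; 0 0 0 0 0; 0 0 0 0 0'
```

```text
time: 1.9
tool_pos: [0.4722, 0.2727, 0.0567]
eef_rot: [[0.998, 0.07, 0.003], [0.07, -0.998, 0.001], [0.003, -0.001, -1.0]]
force: [0.4, 0.6, -0.3]
gripper_width: 0.0857
finger_force: 0.0
time: 2.23
tool_pos: [0.4722, 0.2724, 0.0569]
eef_rot: [[0.998, 0.069, 0.003], [0.069, -0.998, 0.002], [0.003, -0.002, -1.0]]
force: [-13.3, 20.7, 10.9]
gripper_width: 0.0392
finger_force: 21.8
```

```bash
python3 -m creep '0 0 0 0 0; 0 0 0 0 0; 0 0 0 0 0'; python3 -m creep '0 0 0 0 0; 0 0 0 0 0; 0 0 0 0 0'; python3 -m creep '1 0 0 0 0; 1 0 0 0 0; 1 0 0 0 0; 1 0 0 0 0; 1 0 0 0 0; 1 0 0 0 0'
```

```text
time: 2.48
tool_pos: [0.4721, 0.273, 0.0571]
eef_rot: [[0.998, 0.07, 0.003], [0.07, -0.998, 0.003], [0.003, -0.002, -1.0]]
force: [-2.5, 1.5, 6.2]
gripper_width: 0.0372
finger_force: 64.9
time: 2.73
tool_pos: [0.4721, 0.273, 0.0571]
eef_rot: [[0.998, 0.07, 0.003], [0.07, -0.998, 0.003], [0.003, -0.002, -1.0]]
force: [-1.8, 1.4, 6.7]
gripper_width: 0.0374
finger_force: 64.9
time: 3.23
tool_pos: [0.4713, 0.2722, 0.0546]
eef_rot: [[0.998, 0.069, 0.0], [0.069, -0.998, 0.001], [0.0, -0.001, -1.0]]
force: [0.2, -0.2, -0.3]
gripper_width: 0.0857
finger_force: 0.0
```

```bash
python3 -m creep '1 0 0 40 0; 1 0 0 80 0; 1 0 0 120 0; 1 149 -529 130 -0.28; 1 149 -529 130 -0.28; 1 149 -529 130 -0.28; 1 149 -529 130 -0.28; 1 149 -529 130 -0.28; 1 149 -529 130 -0.28; 1 149 -529 130 -0.28; 1 149 -529 130 -0.28; 1 149 -529 130 -0.28; 1 149 -529 130 -0.28; 1 149 -529 130 -0.28; 1 149 -529 130 -0.28; 1 149 -529 130 -0.28; 1 149 -529 130 -0.28; 1 149 -529 130 -0.28; 1 149 -529 100 -0.28; 1 149 -529 70 -0.28' && python3 -m creep '1 0 0 0 0; 1 0 0 0 0; 1 0 0 0 0'
python3 - <<'E'
from h import *
import cv2
save('top','t3.png',(200,150,225,60),1); a=cv2.imread('pics/raw_t3.png')
save('scene','s3.png'); b=cv2.imread('pics/raw_s3.png')
C=lambda im,x,y,w,h,k:cv2.resize(im[y:y+h,x:x+w],None,fx=k,fy=k,interpolation=cv2.INTER_CUBIC)
o=np.zeros((500,790,3),np.uint8)
o[:280,:320]=C(a,195,175,80,70,4)
o[:280,330:650]=C(a,355,140,80,70,4)
o[290:490,:400]=C(b,210,240,100,50,4)if 0 else o[290:490,:400]
cv2.imwrite('pics/c3.png',np.vstack([o[:285,:650],np.hstack([C(b,200,215,100,80,4),np.zeros((320,250,3),np.uint8)])]))
E
```

```text
time: 4.9
tool_pos: [0.6216, -0.2569, 0.1261]
eef_rot: [[0.978, -0.209, 0.005], [-0.209, -0.978, -0.001], [0.005, -0.0, -1.0]]
force: [0.9, 0.9, -0.9]
gripper_width: 0.0857
finger_force: 0.0
time: 5.15
tool_pos: [0.621, -0.2569, 0.1266]
eef_rot: [[0.978, -0.208, 0.002], [-0.208, -0.978, -0.002], [0.002, 0.001, -1.0]]
force: [-0.1, -0.8, 0.3]
gripper_width: 0.0856
finger_force: 0.0
```

View pics/c3.png

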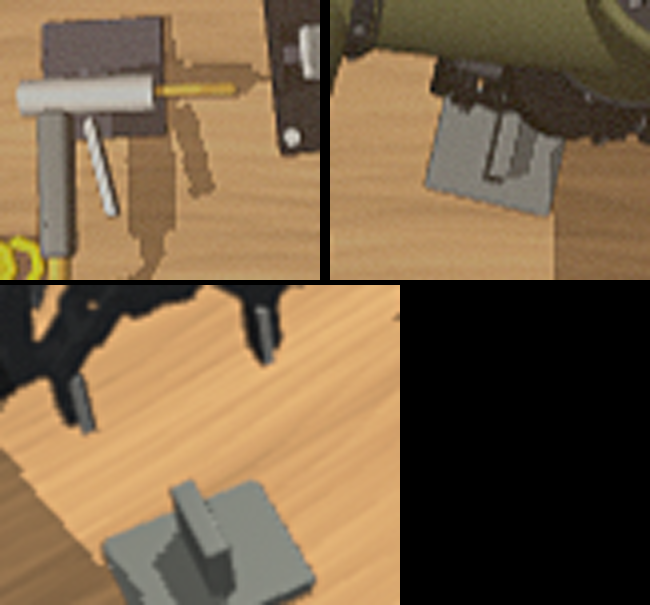

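The trigger has returned to rest and the fingers are on either side of the cover's bar. I'll descend onto it.

```bash
python3 -m creep '1 -1 0 -40 0; 1 -1 0 -75 0; 1 -1 0 -95 0; 1 -1 0 -100 0; 1 -1 0 -100 0; 1 -1 0 -100 0; 1 -1 0 -100 0; 1 -1 0 -100 0'
```

```text
time: 5.92
tool_pos: [0.6207, -0.2575, 0.0271]
eef_rot: [[0.978, -0.209, 0.004], [-0.209, -0.978, -0.001], [0.004, 0.0, -1.0]]
force: [0.7, -0.1, 0.6]
gripper_width: 0.0854
finger_force: 0.0
```

```bash
python3 -m creep '1 0 0 -8 0; 1 0 0 -13 0; 1 0 0 -13 0; 1 0 0 -13 0; 0 0 0 -13 0; 0 0 0 -13 0; 0 0 0 -13 0; 0 0 0 -13 0; 0 0 0 -13 0; 0 0 0 -13 0; 0 0 0 -13 0; 0 0 0 -13 0; 0 0 0 -13 0; 0 0 0 -13 0'
```

```text
time: 7.08
tool_pos: [0.6194, -0.2571, 0.0115]
eef_rot: [[0.978, -0.209, 0.0], [-0.209, -0.978, -0.0], [0.001, 0.0, -1.0]]
force: [-0.2, 1.0, 1.6]
gripper_width: 0.0132
finger_force: 58.6
```

```bash
python3 -m creep '0 0 0 20 0; 0 0 0 50 0; 0 0 0 85 0; 0 0 0 115 0; 0 -10 80 115 0.09; 0 -20 160 115 0.18; 0 -30 240 115 0.27; 0 -37 290 115 0.357; 0 -39 314 115 0.357; 0 -39 314 115 0.357; 0 -39 314 115 0.357; 0 -39 314 115 0.357; 0 -39 314 105 0.357; 0 -39 314 90 0.357; 0 -39 314 75 0.357; 0 -39 314 70 0.357; 0 -39 314 70 0.357; 0 -39 314 70 0.357; 0 -39 314 70 0.357; 0 -39 314 70 0.357'
python3 - <<'E'
from h import *
save('scene','s4.png',(270,140,130,120),4); save('top','t4.png'); a=cv2.imread('pics/s4.png'); b=cv2.imread('pics/raw_t4.png')[140:240,235:345]
cv2.imwrite('pics/c4.png',np.hstack([a[:, :480][:360],cv2.resize(b,(300,273))[:273].__class__(0) if 0 else cv2.copyMakeBorder(cv2.resize(b,(310,282)),0,78,0,0,0)]))
s=r.state();print(np.array(s['tool_pos']).round(4),np.arctan2(s['eef_rot'][1][1],s['eef_rot'][0][1]))
E
```

```text
time: 8.75
tool_pos: [0.5808, 0.0567, 0.0824]
eef_rot: [[0.989, 0.145, 0.002], [0.145, -0.989, 0.0], [0.002, -0.0, -1.0]]
force: [0.4, -0.8, -0.1]
gripper_width: 0.013
finger_force: 58.8
[0.5807 0.0568 0.0821] -1.42479510450307
```

View pics/c4.png

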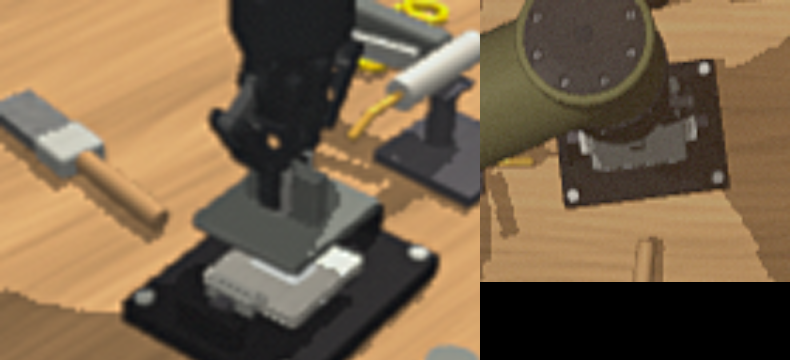

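The cover is level and centred above the seat, with both catches visible at its edges: (587,140) and (693,128) in the top view. I'll lower it in steps, watching the force.

```bash
python3 -m creep '0 0 0.5 -10 0; 0 0 0.5 -20 0; 0 0 0.5 -23 0; 0 0 0.5 -23 0; 0 0 0.5 -23 0; 0 0 0.5 -23 0' && python3 -m creep '0 0 0 -2 0; 0 0 0 -4 0; 0 0 0 -6 0; 0 0 0 -6 0'
```

```text
time: 9.35
tool_pos: [0.5804, 0.0573, 0.0584]
eef_rot: [[0.989, 0.146, 0.0], [0.146, -0.989, -0.0], [0.0, 0.0, -1.0]]
force: [0.4, -0.5, -0.3]
gripper_width: 0.0135
finger_force: 58.7
time: 9.68
tool_pos: [0.5816, 0.0576, 0.0544]
eef_rot: [[0.989, 0.146, 0.004], [0.146, -0.989, 0.0], [0.004, 0.0, -1.0]]
force: [-0.2, 2.0, 6.0]
gripper_width: 0.0133
finger_force: 59.9
```

```bash
python3 -m creep '0 -0.5 0.3 -1 0; 0 -0.5 0.3 -2 0; 0 -0.5 0.3 -3 0; 0 -0.5 0.3 -3 0; 0 -0.5 0.3 -3 0' && python3 -m creep '0 0 0 -1 0; 0 0 0 -2 0; 0 0 0 -3 0; 0 0 0 -3 0; 0 0 0 -3 0'
```

```text
time: 10.1
tool_pos: [0.5824, 0.0578, 0.0536]
eef_rot: [[0.989, 0.147, 0.007], [0.147, -0.989, 0.0], [0.007, 0.001, -1.0]]
force: [-0.9, 0.2, 12.5]
gripper_width: 0.0132
finger_force: 60.7
time: 10.52
tool_pos: [0.5817, 0.0579, 0.0488]
eef_rot: [[0.989, 0.146, 0.006], [0.146, -0.989, 0.001], [0.006, 0.0, -1.0]]
force: [2.4, 0.7, 2.4]
gripper_width: 0.0132
finger_force: 59.3
```

```bash
python3 -m creep '0 -0.5 0 -1 0; 0 -0.5 0 -2 0; 0 -0.5 0 -3 0; 0 -0.5 0 -3 0; 0 -0.5 0 -3 0' && python3 -m creep '0 0 0 -1 0; 0 0 0 -2 0; 0 0 0 -3 0; 0 0 0 -3 0; 0 0 0 -3 0'
```

```text
time: 10.93
tool_pos: [0.5789, 0.0575, 0.0427]
eef_rot: [[0.989, 0.146, -0.001], [0.146, -0.989, -0.0], [-0.001, 0.0, -1.0]]
force: [0.8, -1.8, -4.0]
gripper_width: 0.0131
finger_force: 59.3
time: 11.35
tool_pos: [0.5796, 0.0576, 0.0415]
eef_rot: [[0.989, 0.146, 0.001], [0.146, -0.989, -0.0], [0.001, 0.0, -1.0]]
force: [-1.8, -0.2, 5.5]
gripper_width: 0.0132
finger_force: 60.8
```

```bash
python3 -m creep '0 0 0 -1 0; 0 0 0 -2 0; 0 0 0 -2 0; 0 0 0 -2 0; 0 0 0 -2 0; 0 0 0 -2 0'; python3 -m creep '0 0 0 0 0; 0 0 0 0 0; 0 0 0 0 0; 0 0 0 0 0; 0 0 0 0 0; 0 0 0 0 0'
```

```text
time: 11.85
tool_pos: [0.58, 0.0576, 0.0414]
eef_rot: [[0.989, 0.146, 0.003], [0.146, -0.989, -0.0], [0.002, 0.001, -1.0]]
force: [-8.2, 0.5, 14.6]
gripper_width: 0.0129
finger_force: 62.2
time: 12.35
tool_pos: [0.58, 0.0576, 0.0414]
eef_rot: [[0.989, 0.146, 0.003], [0.146, -0.989, -0.0], [0.002, 0.001, -1.0]]
force: [-7.9, 0.4, 14.1]
gripper_width: 0.0134
finger_force: 62.2
```

```bash
python3 -m creep '0 -0.5 0 0.4 0; 0 -0.5 0 0.4 0; 0 -0.5 0 0.4 0; 0 -0.5 0 0.4 0; 0 -0.5 0 0.4 0; 0 -0.5 0 0.4 0'
python3 - <<'E'
from h import *
save('scene','s5.png',(270,140,130,120),5)
E
```

```text
time: 12.85
tool_pos: [0.58, 0.0577, 0.0414]
eef_rot: [[0.989, 0.146, 0.004], [0.146, -0.989, -0.0], [0.004, 0.001, -1.0]]
force: [-3.2, 0.3, 10.8]
gripper_width: 0.0129
finger_force: 61.6
```

View pics/s5.png

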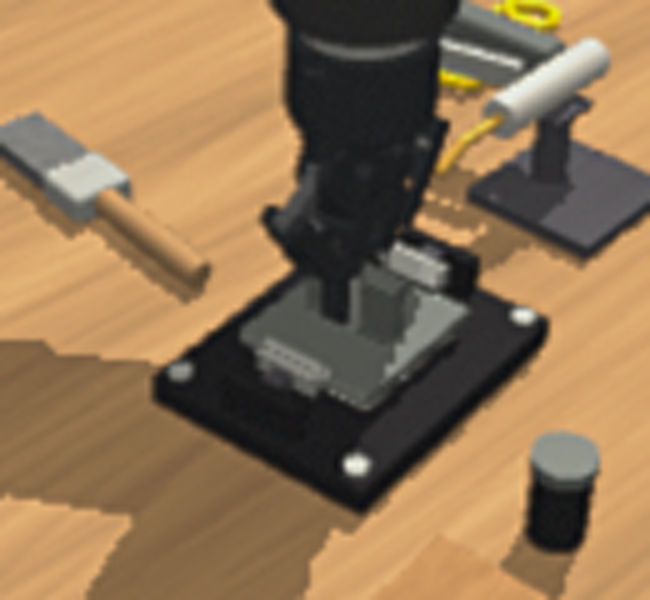

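The cover sits flat on the seat, held under both catches at (295,360) and (420,265). The gripper is still holding the bar and pressing down with about 11 N.

```bash
python3 -c "
from cell import r
print(r.state()['force'],r.finish_job())"
```

```text
the job is handed in; nothing more can be done
[-2.87619467 -1.17140957 10.6561046 ] None
```

The job is handed in: I squeezed the air gun trigger fully for about half a second and let it go, then snapped the cover home on the stage, and the gripper is still holding it down with about 11 N.

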